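Find the case that rattles and hold it out to the inspector

TASK

One of the three closed wooden cases has its steel master lying loose inside. Go along them from the robot's left to its right: lift each one clear of the bench, shake it by tipping it well over to the robot's left and then to its right to tell whether something slides and knocks in it, and set it back upright where it stood; then hold the one that rattled out to the inspector, level and still, about 15 cm above the middle of the black rubber mat, with the two sound cases left standing in their places and the things standing among and around the cases left alone. Finish while still holding the case there.

Things in the scene. Friction and masses are not known exactly. Their poses are not given: they have to be found in the camera images.
- case_left: left one (as the robot sees it, largest y) of three alike closed, sealed wooden cases in a row: 66 mm square, 46 mm tall, flat upright sides, brass latch on the side to the robot (-x), brass hinges on +x (4 mm proud), white label on the lid. Grip it across y. Origin: centre of its underside; x to the hinges, y to the robot's left, z up; starts within 0.45 rad of the bench's axes
- case_middle: middle one of the three alike cases. Each holds one unseen 240 g steel cylinder: in two cases bedded fast in the centre, in one (any of the three) loose, standing on the flat floor of a 60 mm square cavity, itself 34 mm across, 34 mm tall: tipped by 20 deg or more it slides up to 26 mm to the low wall, knocks, and stays there when the case is level again. Origin and axes as case_left
- case_right: right one (smallest y) of the three alike cases. Full cases weigh 0.38 to 0.50 kg, so weight tells nothing. Held level again after a tip to the left and after one to the right, the balance of the loose one differs by up to 26 mm x 240 g (0.061 N m about the grip); in the sound ones nothing moves by more than 1 mm. Origin and axes as case_left
- mat: black rubber hand-over mat lying flat and fixed on the far side of the bench, 150 (x) by 220 (y) by 3 mm, empty; origin: centre of its underside, on the bench
- vblock: bystander: steel V-block, 40 x 44 x 38 mm, between the left and middle cases; origin: centre of its underside
- vise: bystander: small steel toolmaker's vise, 80 x 34 x 38 mm, between the middle and right cases; origin: centre of its underside
- wood_blocks: bystander: two wooden packing blocks, one on the other, 70 x 34 x 32 mm, beyond the cases to the left; origin: centre of the underside
- clamp_knob: bystander: black round stage knob, 76 mm across, 26 mm tall, beyond the cases to the right; origin: centre of its underside
- blower: bystander: black rubber air blower standing up, 58 mm across, 100 mm tall, left of the left case; origin: centre of its underside
Mind the look-alikes: they are no part of the job. Leave any orange or turquoise look-alike of the case_right alone.

How it is judged:
By the outcome, as a careful person would: the job done as asked, in the order asked, and still so for the second after the job is handed in, while the arm keeps its last pose, push and grip.
It also fails if it takes over 72 s, if anything falls off the work surface, if the arm or the gripper's body presses on something with over 40 N, if the wrist force passes 120 N, or if a joint passes its speed limit or range.

ROBOT

A 6-joint arm with a two-finger parallel gripper is mounted at the origin on the work surface. World frame = base frame: x ahead of the robot, y to its left, z up, the work surface at z = 0. Lengths are in m, angles in rad, forces in N, time in s.
With the tool pointing down it reaches from about 0.375 to 0.9 m from the base axis. Payload 3.1 kg.
Tool frame: the origin (TCP) lies between the finger pads; the fingertips stand manip.finger_overhang ahead of it and the grasp point (between the pads) lies 5 mm behind it (manip.finger_overhang is the distance from the TCP to the fingertips, in m); z points along the fingers, y is the line along which they close (so a half turn about z gives the same grasp; the last joint's range is limited). The gripper opens to 85 mm and grips with 20 to 120 N. Pads are 22 mm wide; open, the fingers measure 114 mm over their backs; the gripper's body (76 mm by 85 mm) begins 54 mm behind the grasp point. The pads swing forward as they close: fully open they stand 13 mm farther back than shut.
Start: joints at [-1.435, 0.527, 1.433, -0, 1.181, -0.178], TCP at [0.193, -0.594, 0.245] pointing down, gripper open.
Joint ranges: [-3.08, 3.08], [-0.75, 2.2], [0.22, 2.44], [-1.43, 4.57], [0, 2.65], [-2.85, 2.85]. Speed limits (rad/s): [2.79, 2.79, 3.14, 3.14, 3.14, 3.14].

INTERFACE

Orientations are given as a unit quaternion [x, y, z, w].
In Python, from station import manip gives the robot as it stands.
- The arm moves only by the tool drive_tool, never from a script. Its argument "plan" is a list of rows, each a list of 7 numbers: the shift along the tool's x, y, z in m, then the turn, a rotation vector about the tool's x, y, z in degrees, then the opening, from -1 (shut) to 1 (fully open). In form: [[x, y, z, wx, wy, wz, gripper], ...]. A call has 1 to 10 rows; each row shifts and turns the commanded pose from where the row before left it, along the tool's axes as they then stand; what a row does not reach is not made up. A row lasts 1/10 s, in which the tool goes at most 50 mm and 8.59 degrees, less where a joint would pass 70% of its speed; a pose out of reach is approached as far as the arm can. A call is refused whole if a number of a shift passes 0.05 or a number of a turn 8.59, either way. A call with a gripper value outside its range is refused whole. The fingers move at their own pace and stop on an object; "newtons" is the grip in N (left out, the last holds). Time passes only in rows, so rows that do not move let the fingers close. It gives the time, the measured TCP pose, the force, the opening and the grip force at its end, in the units of the state.
- manip.sense(): the state, without advancing time (a new reading comes with each control period).
- manip.snapshot(name): name is "side" or "top"; returns a dict with "image" (400x640x3 uint8, red, green, blue), "z_map" (400x640 float32, m along the optical axis (not along the pixel's ray), 0 where there is no reading), "fov_y" (degrees; the focal length in pixels is half the picture's height over the tangent of half this angle, whatever the lens; pixels are square), "cx", "cy" (the principal point, pixels), "extrinsics" (4x4, takes a point from camera to world coordinates). Camera axes: x right, y up, looking along -z (the intrinsics and any distortion apply to the point x, -y, -z); pixel columns grow to the right and rows downward; lengths in m; the calibration is good to about 2 mm. A picture is of the moment at which its call begins.
- manip.sign_off(): hands the job in; it is judged then, once.
The state is a dict: "t": time; "q": joint angles; "qd": joint speeds; "tau": joint torques, N m; "tcp_pos": TCP position; "tool_rot": TCP orientation; "force": force on the tool from outside, world axes, zero at the start; "ft_torque": the same for the moment, N m; "finger_gap": opening from 0.0 (shut) to 1.0 (fully open); "gripper_force": force on a finger pad.
Only numpy, scipy, OpenCV 4.12 (cv2) and the standard library are available. Lean on these libraries where they do the work, as an engineer would, in place of code of your own. Each camera call takes 0.05 s, during which the arm holds its last target. There are 200 camera calls.

## Working session

There is one attempt and no reset: what is moved stays moved. The work goes in short steps, Python scripts to look and compute and a tool call to move; the robot and the scene stay as the last step left them, time stands still between calls to the robot, and variables do not carry over. Pictures are saved under pics/ and viewed, at most 10 in all, crops included, and the job is handed in when it is done.

Besides the shell and the picture viewer there is one more tool, called after "Request:" by a JSON object that holds its "op" and its "data", one argument or row to a line. drive_tool: Moves the arm, as the interface text tells. Its arguments: {"type":"object","properties":{"plan":{"type":"array"},"newtons":{"type":"number"}},"required":["plan"]}

```bash
ls; mkdir -p pics; python3 - <<'E'
from station import manip
import cv2,numpy as np
print(manip.sense(), manip.finger_overhang)
for n in("top","side"):
    s=manip.snapshot(n); np.savez(f"pics/{n}0.npz",**s)
    cv2.imwrite(f"pics/{n}0.png",s["image"][:,:,::-1]); print(n,s["fov_y"],s["cx"],s["cy"],s["extrinsics"],[k for k in s])
E
```

```text
pics
{'t': 0.0, 'q': array([-1.43553564e+00,  5.28489680e-01,  1.43392016e+00,  2.33464991e-05,
        1.18138662e+00, -1.78519178e-01]), 'qd': array([-0.00032597, -0.00207652,  0.00209359, -0.0007593 ,  0.00035176,
       -0.00079717]), 'tau': array([ 4.35097800e-04, -4.42346728e+01, -1.78024793e+01, -2.47115258e-04,
        8.23646929e-03,  4.20457440e-06]), 'tcp_pos': array([ 0.19283786, -0.59377997,  0.24431346]), 'tool_rot': array([ 9.87718093e-01,  1.56242616e-01,  3.46233233e-05, -1.10140977e-03]), 'force': array([-0.0594401 ,  0.23829076, -0.03387749]), 'ft_torque': array([-0.05386008, -0.01018765, -0.00856863]), 'gripper_force': 0.0, 'finger_gap': 0.9990961317915878} 0.014
top 57.58323759833178 324.88906596552727 199.31567098043115 [[-0.02844783  0.99627731 -0.08137722  0.43931959]
 [-0.99944639 -0.02694409  0.01951766  0.08088746]
 [ 0.01725236  0.08188741  0.99649225  0.93823916]
 [ 0.          0.          0.          1.        ]] ['image', 'z_map', 'fov_y', 'cx', 'cy', 'extrinsics']
side 57.04829008062465 312.7657323368217 200.39698764767203 [[-0.76321402  0.35730199 -0.53836759 -0.09241019]
 [-0.64608906 -0.43304002  0.62852626  0.75612207]
 [-0.00856103  0.82753346  0.56135112  0.64907857]
 [ 0.          0.          0.          1.        ]] ['image', 'z_map', 'fov_y', 'cx', 'cy', 'extrinsics']
```

View pics/top0.png

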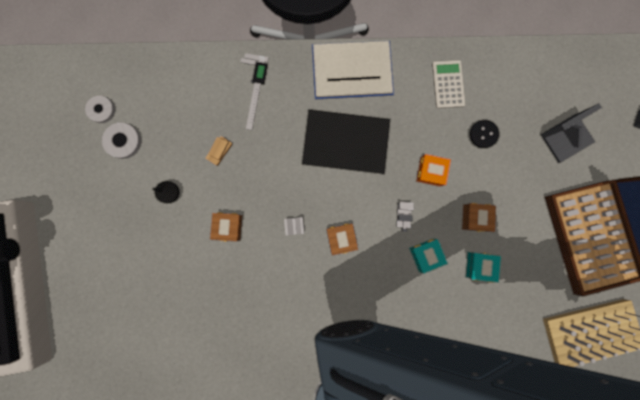

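View pics/side0.png

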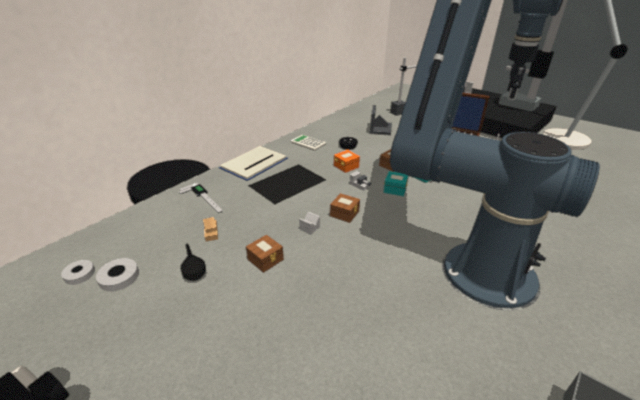

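The top view shows the brown cases at about (226,227), (342,239) and (480,217). The mat is at (346,142), the orange look-alike at (435,170), and the turquoise ones at (430,255) and (486,267). The brown cases with a white label fit the description. I'll measure and confirm in a crop.

```bash
cat > h.py <<'E'
import numpy as np,cv2
def cam(s):
    H=s["image"].shape[0]; f=H/2/np.tan(np.radians(float(s["fov_y"]))/2); return f,float(s["cx"]),float(s["cy"]),np.array(s["extrinsics"])
def ray(s,uv,z):
    f,cx,cy,E=cam(s); uv=np.atleast_2d(uv).astype(float)
    d=np.c_[(uv[:,0]-cx)/f,-(uv[:,1]-cy)/f,-np.ones(len(uv))]@E[:3,:3].T; o=E[:3,3]
    return (o+d*((z-o[2])/d[:,2])[:,None])[:,:2]
def cloud(s):
    f,cx,cy,E=cam(s); z=s["z_map"]; v,u=np.indices(z.shape)
    P=np.stack([(u-cx)/f*z,-(v-cy)/f*z,-z],-1); return P@E[:3,:3].T+E[:3,3]
def blob(mask,near):
    n,l,st,c=cv2.connectedComponentsWithStats(mask.astype(np.uint8))
    i=1+np.argmin(np.linalg.norm(c[1:]-near,axis=1)+1e3*(st[1:,4]<15)); return l==i
E
python3 - <<'E'
from h import *
s=dict(np.load("pics/top0.npz")); P=cloud(s); im=s["image"]
print("table z",[np.round(P[v,u],3) for u,v in((100,250),(270,200),(400,120),(420,290),(500,130))])
hs=cv2.cvtColor(im,cv2.COLOR_RGB2HSV); 
for n,c in dict(L=(226,227),M=(342,239),R=(480,217),vb=(294,226),vise=(405,214),wood=(219,151),knob=(484,134),blow=(166,191),mat=(346,142),orange=(435,170),t1=(430,255),t2=(486,267)).items():
    if n=="mat": m=blob((im.max(2)<40),c); z=.003
    else:
        m=blob((P[...,2]>.015)&(P[...,2]<.15),c); z=np.percentile(P[...,2][m],70)
    Q=P[...,:2][m]; r=cv2.minAreaRect((Q*1000).astype(np.float32))
    print(n,m.sum(),"z",round(z,3),"depthrect",np.round(r[0]),np.round(r[1]),round(r[2],1),end=" ")
    if n in"LMR":
        print("lid med",np.median(P[...,:2][m&(P[...,2]>.038)],0).round(4),end=" ")
    if n in "LMR" or n=="mat":
        k=m if n=="mat" else blob(((hs[...,0]<14)&(hs[...,1]>110)&(hs[...,2]>50)),c)
        k=cv2.morphologyEx(k.astype(np.uint8),cv2.MORPH_CLOSE,np.ones((9,9)))
        C=max(cv2.findContours(k,0,1)[0],key=cv2.contourArea)[:,0]; r=cv2.minAreaRect((ray(s,C,.046 if n!="mat" else .003)*1000).astype(np.float32)); print("colour",np.round(r[0]),np.round(r[1]),round(r[2],1),end="")
    if n in"LMR":
        k=m&(hs[...,1]<90)&(hs[...,2]>130); vu=np.argwhere(k)[:,::-1]; q=ray(s,vu,.046); r=cv2.minAreaRect((q*1000).astype(np.float32)); print(" label",q.mean(0).round(4),np.round(r[1]),round(r[2],1),end="")
    print()
cr=cv2.resize(im[130:290,200:520,::-1],None,fx=2.5,fy=2.5,interpolation=cv2.INTER_CUBIC); cv2.imwrite("pics/crop0.png",cr)
E
```

```text
table z [array([ 0.403,  0.635, -0.   ]), array([0.518, 0.204, 0.   ]), array([ 0.721, -0.142, -0.   ]), array([ 0.278, -0.173, -0.   ]), array([ 0.687, -0.406,  0.001])]
L 819 z 0.047 depthrect [452. 311.] [67. 71.] 83.8 lid med [0.4513 0.3109] colour [452. 307.] [71. 64.] 84.6 label [0.4519 0.3142] [63. 69.] 84.7
M 756 z 0.047 depthrect [413.  25.] [72. 66.] 9.9 lid med [0.4134 0.0254] colour [413.  33.] [66. 48.] 8.7 label [0.412  0.0238] [53. 50.] 12.3
R 850 z 0.046 depthrect [ 458. -323.] [69. 70.] 83.3 lid med [ 0.4574 -0.321 ] colour [ 458. -315.] [79. 64.] 83.8 label [nan nan] [0. 0.] 0.0
vb 292 z 0.036 depthrect [449. 143.] [40. 44.] 3.9 
vise 335 z 0.037 depthrect [ 465. -135.] [35. 72.] 86.3 
wood 390 z 0.032 depthrect [647. 333.] [37. 69.] 54.7 
knob 701 z 0.027 depthrect [ 673. -353.] [74. 76.] 25.1 
blow 487 z 0.052 depthrect [543. 457.] [55. 56.] 88.6 
mat 4228 z 0.003 depthrect [585.  15.] [210. 307.] 81.9 colour [667.   3.] [210. 141.] 81.8
orange 815 z 0.046 depthrect [ 581. -212.] [70. 67.] 76.8 
t1 843 z 0.046 depthrect [ 367. -189.] [69. 67.] 19.7 
t2 879 z 0.046 depthrect [ 334. -325.] [69. 70.] 81.3 <stdin>:18: RuntimeWarning: Mean of empty slice.
  ret = um.true_divide(
```

View pics/crop0.png

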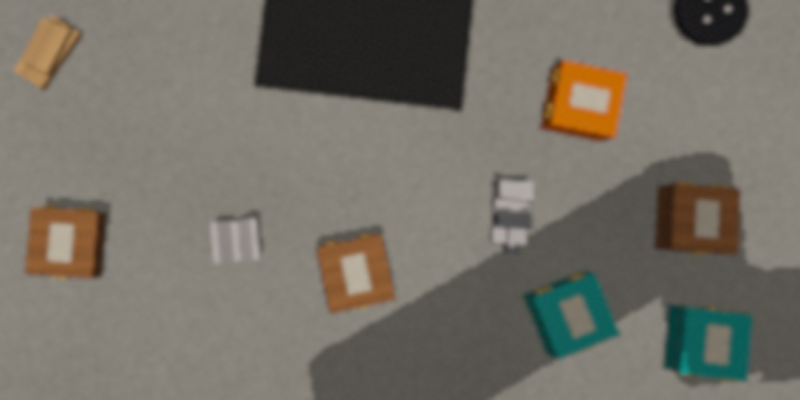

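The crop confirms it: brown cases at crop (65,242), (356,273) and (700,218), two turquoise and one orange look-alike to leave alone, the vise at (513,212) and the V-block at (236,240). Poses (mm, yaw): L (450, 311, −6.2°), M (411, 25, +9.9°), R (456, −322, −6.7°). Mat centre is about (667, 3). I'll start moving towards the left case.

Request:
{"op": "drive_tool", "data": {
  "plan": [
    [0, 0, 0, 0, 0, 8.07, 1],
    [0, 0, 0, 0, 0, 8.07, 1],
    [0, 0, 0, 0, 0, 8.07, 1],
    [0.03, -0.0383, 0, 0, 0, 0, 1],
    [0.03, -0.0383, 0, 0, 0, 0, 1],
    [0.03, -0.0383, 0, 0, 0, 0, 1],
    [0.03, -0.0383, 0, 0, 0, 0, 1],
    [0.03, -0.0383, 0, 0, 0, 0, 1],
    [0.03, -0.0383, 0, 0, 0, 0, 1],
    [0.03, -0.0383, 0, 0, 0, 0, 1]
  ],
  "newtons": 60
}}

```text
t: 1.1
tcp_pos: [0.4317, -0.349, 0.245]
tool_rot: [0.999, -0.054, -0.0, -0.0]
force: [0.7, 0.3, -0.7]
finger_gap: 0.999
gripper_force: 0.0
```

```bash
cat > g.py <<'E'
import sys,numpy as np
from scipy.spatial.transform import Rotation as R
from station import manip
# usage: g.py x y z yaw : remaining shift in tool axes and turn (deg)
def rep(t=None):
    s=manip.sense(); r=R.from_quat(s["tool_rot"]); p=np.array(s["tcp_pos"]); X=r.as_matrix()[:,0]; Z=r.as_matrix()[:,2]
    print("t",round(s["t"],2),"p",p.round(4),"yaw",round(np.degrees(np.arctan2(X[1],X[0])),2),"Z",Z.round(3),"q",np.round(s["q"],2),"F",np.round(s["force"],2),"T",np.round(s["ft_torque"],4),"gap",round(s["finger_gap"],3),"gf",round(s["gripper_force"],1))
    if t is not None:
        a=np.radians(t[3]); G=R.from_matrix(np.array([[np.cos(a),np.sin(a),0],[np.sin(a),-np.cos(a),0],[0,0,-1]]))
        print("shift now-axes",r.inv().apply(np.array(t[:3])-p).round(4),"target-axes",G.inv().apply(np.array(t[:3])-p).round(4),"turn",np.degrees((r.inv()*G).as_rotvec()).round(2))
if __name__=="__main__": rep([float(v) for v in sys.argv[1:5]] if len(sys.argv)>4 else None)
E
python3 g.py 0.45 0.311 0.16 -6.2
```

```text
t 1.1 p [ 0.4317 -0.349   0.245 ] yaw -6.25 Z [-0.     0.001 -1.   ] q [-0.88  0.43  1.61  0.    1.1   0.8 ] F [ 0.72  0.31 -0.75] T [ 0.0045 -0.0779 -0.005 ] gap 0.999 gf 0.0
shift now-axes [-0.0536 -0.658   0.0854] target-axes [-0.0531 -0.6581  0.085 ] turn [-0.03  0.03 -0.05]
```

Request:
{"op": "drive_tool", "data": {
  "plan": [
    [-0.0038, -0.047, 0, 0, 0, 0, 1],
    [-0.0038, -0.047, 0, 0, 0, 0, 1],
    [-0.0038, -0.047, 0, 0, 0, 0, 1],
    [-0.0038, -0.047, 0, 0, 0, 0, 1],
    [-0.0038, -0.047, 0, 0, 0, 0, 1],
    [-0.0038, -0.047, 0, 0, 0, 0, 1],
    [-0.0038, -0.047, 0, 0, 0, 0, 1],
    [-0.0038, -0.047, 0, 0, 0, 0, 1],
    [-0.0038, -0.047, 0, 0, 0, 0, 1],
    [-0.0038, -0.047, 0, 0, 0, 0, 1]
  ]
}}

```text
t: 2.1
tcp_pos: [0.4436, 0.1225, 0.2452]
tool_rot: [0.999, -0.054, -0.0, 0.0]
force: [1.1, -0.4, -0.1]
finger_gap: 1.002
gripper_force: 0.0
```

Request:
{"op": "drive_tool", "data": {
  "plan": [
    [-0.0038, -0.047, 0, 0, 0, 0, 1],
    [-0.0038, -0.047, 0, 0, 0, 0, 1],
    [-0.0038, -0.047, 0, 0, 0, 0, 1],
    [-0.0038, -0.047, 0, 0, 0, 0, 1],
    [0, 0, 0.04, 0, 0, 0, 1],
    [0, 0, 0.04, 0, 0, 0, 1],
    [0, 0, 0.04, 0, 0, 0, 1],
    [0, 0, 0, 0, 0, 0, 1]
  ]
}}

```text
t: 2.9
tcp_pos: [0.4452, 0.3076, 0.1203]
tool_rot: [0.999, -0.054, -0.006, 0.003]
force: [-0.2, -0.3, -0.1]
finger_gap: 1.004
gripper_force: 0.0
```

```bash
python3 g.py 0.45 0.311 0.023 -6.2
python3 - <<'E'
from h import *
from station import manip
s=manip.snapshot("side"); np.savez("pics/side1.npz",**s)
cv2.imwrite("pics/side1.png",cv2.resize(s["image"][150:300,180:380,::-1],None,fx=4,fy=4,interpolation=2))
E
```

```text
t 2.9 p [0.4452 0.3076 0.1203] yaw -6.21 Z [-0.012 -0.005 -1.   ] q [ 0.4   0.6   1.74 -0.    0.81  2.08] F [-0.24 -0.3  -0.12] T [-0.0125 -0.0006 -0.0253] gap 1.004 gf 0.0
shift now-axes [ 0.0055 -0.0045  0.0972] target-axes [ 0.0044 -0.0039  0.0973] turn [ 0.36  0.64 -0.01]
```

View pics/side1.png

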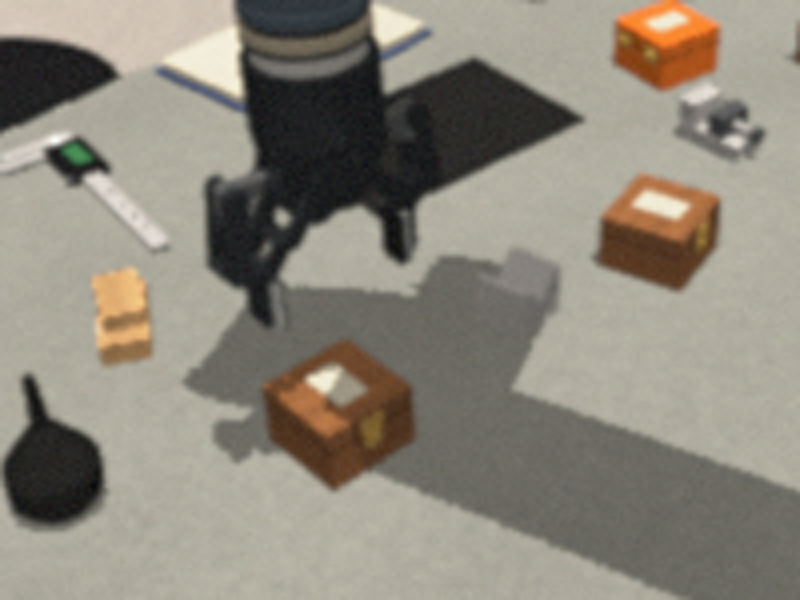

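Request:
{"op": "drive_tool", "data": {
  "plan": [
    [0.005, -0.004, 0, 0.36, 0.64, 0, 1],
    [0, 0, 0.025, 0, 0, 0, 1],
    [0, 0, 0.025, 0, 0, 0, 1],
    [0, 0, 0.015, 0, 0, 0, 1],
    [0, 0, 0, 0, 0, 0, 1]
  ]
}}

```text
t: 3.45
tcp_pos: [0.4566, 0.3132, 0.0611]
tool_rot: [0.998, -0.055, 0.007, -0.003]
force: [-0.5, -0.1, 1.3]
finger_gap: 0.999
gripper_force: 0.0
```

```bash
python3 g.py 0.45 0.311 0.023 -6.2
```

```text
t 3.45 p [0.4566 0.3132 0.0611] yaw -6.26 Z [ 0.013  0.006 -1.   ] q [0.4  0.71 1.76 0.   0.66 2.08] F [-0.53 -0.09  1.27] T [0.0128 0.0316 0.0053] gap 0.999 gf 0.0
shift now-axes [-0.0068  0.0031  0.038 ] target-axes [-0.0063  0.0029  0.0381] turn [-0.41 -0.73 -0.06]
```

Request:
{"op": "drive_tool", "data": {
  "plan": [
    [0, 0, 0, -0.36, -0.64, 0, 1],
    [0, 0, 0, 0, 0, 0, 1],
    [0, 0, 0, 0, 0, 0, 1]
  ]
}}

```text
t: 3.75
tcp_pos: [0.4568, 0.3134, 0.0619]
tool_rot: [0.999, -0.054, 0.002, -0.001]
force: [-0.4, -0.8, -0.4]
finger_gap: 1.001
gripper_force: 0.0
```

```bash
python3 g.py 0.45 0.311 0.023 -6.2
```

```text
t 3.75 p [0.4568 0.3134 0.0619] yaw -6.23 Z [ 0.003  0.001 -1.   ] q [0.4  0.71 1.75 0.   0.68 2.08] F [-0.37 -0.78 -0.41] T [-0.0058  0.0079  0.0039] gap 1.001 gf 0.0
shift now-axes [-0.0066  0.0032  0.0389] target-axes [-0.0065  0.0032  0.0389] turn [-0.1  -0.17 -0.03]
```

Request:
{"op": "drive_tool", "data": {
  "plan": [
    [-0.0065, 0.003, 0.009, -0.1, -0.17, 0, 1],
    [0, 0, 0.015, 0, 0, 0, 1],
    [0, 0, 0.015, 0, 0, 0, 1],
    [0, 0, 0, 0, 0, 0, 1],
    [0, 0, 0, 0, 0, 0, -1],
    [0, 0, 0, 0, 0, 0, -1],
    [0, 0, 0, 0, 0, 0, -1],
    [0, 0, 0, 0, 0, 0, -1]
  ]
}}

```text
t: 4.55
tcp_pos: [0.4487, 0.3107, 0.0218]
tool_rot: [0.999, -0.054, -0.001, 0.001]
force: [-0.3, -0.1, -0.5]
finger_gap: 0.762
gripper_force: 67.7
```

```bash
python3 g.py 0.45 0.311 0.023 -6.2
```

```text
t 4.55 p [0.4487 0.3107 0.0218] yaw -6.23 Z [-0.003 -0.001 -1.   ] q [ 0.4   0.78  1.78 -0.    0.59  2.08] F [-0.29 -0.06 -0.47] T [0.0354 0.1027 0.0205] gap 0.762 gf 67.7
shift now-axes [ 0.0012 -0.0004 -0.0013] target-axes [ 0.0012 -0.0004 -0.0012] turn [ 0.08  0.15 -0.03]
```

Request:
{"op": "drive_tool", "data": {
  "plan": [
    [0, 0, -0.015, 0, 0, 0, -1],
    [0, 0, -0.035, 0, 0, 0, -1],
    [0, 0, -0.045, 0, 0, 0, -1],
    [0, 0, -0.045, 0, 0, 0, -1],
    [0, 0, -0.03, 0, 0, 0, -1],
    [0, 0, -0.01, 0, 0, 0, -1],
    [0, 0, 0, 0, 0, 0, -1],
    [0, 0, 0, 0, 0, 0, -1]
  ]
}}

```text
t: 5.35
tcp_pos: [0.4478, 0.3102, 0.1996]
tool_rot: [0.999, -0.054, -0.003, 0.002]
force: [-0.6, -0.2, -3.0]
finger_gap: 0.764
gripper_force: 69.1
```

```bash
python3 g.py 0.45 0.311 0.203 -6.2
```

```text
t 5.35 p [0.4478 0.3102 0.1996] yaw -6.24 Z [-0.007 -0.003 -1.   ] q [ 0.4   0.48  1.68 -0.    0.99  2.08] F [-0.6  -0.25 -3.  ] T [-0.0081  0.0945 -0.0302] gap 0.764 gf 69.1
shift now-axes [ 0.0021 -0.001  -0.0034] target-axes [ 0.0021 -0.001  -0.0034] turn [ 0.21  0.36 -0.04]
```

Request:
{"op": "drive_tool", "data": {
  "plan": [
    [0, 0, 0, -5, 0, 0, -1],
    [0, 0, 0, -8, 0, 0, -1],
    [0, 0, 0, -8, 0, 0, -1],
    [0, 0, 0, -8, 0, 0, -1],
    [0, 0, 0, -8, 0, 0, -1],
    [0, 0, 0, -3, 0, 0, -1],
    [0, 0, 0, 0, 0, 0, -1],
    [0, 0, 0, 0, 0, 0, -1],
    [0, 0, 0, 0, 0, 0, -1],
    [0, 0, 0, 0, 0, 0, -1]
  ]
}}

```text
t: 6.35
tcp_pos: [0.4493, 0.3102, 0.2016]
tool_rot: [0.938, -0.051, -0.02, 0.342]
force: [-0.5, 0.3, -3.7]
finger_gap: 0.764
gripper_force: 69.3
```

```bash
python3 g.py
```

```text
t 6.35 p [0.4493 0.3102 0.2016] yaw -6.29 Z [-0.073 -0.639 -0.766] q [ 0.64  0.72  1.38 -0.49  1.57  2.46] F [-0.53  0.33 -3.68] T [ 0.6741 -0.1129 -0.0107] gap 0.764 gf 69.3
```

Request:
{"op": "drive_tool", "data": {
  "plan": [
    [0, 0, 0, 5, 0, 0, -1],
    [0, 0, 0, 8, 0, 0, -1],
    [0, 0, 0, 8, 0, 0, -1],
    [0, 0, 0, 8, 0, 0, -1],
    [0, 0, 0, 8, 0, 0, -1],
    [0, 0, 0, 3, 0, 0, -1],
    [0, 0, 0, 0, 0, 0, -1],
    [0, 0, 0, 0, 0, 0, -1],
    [0, 0, 0, 0, 0, 0, -1],
    [0, 0, 0, 0, 0, 0, -1]
  ]
}}

```text
t: 7.35
tcp_pos: [0.4492, 0.3115, 0.2012]
tool_rot: [0.999, -0.054, -0.002, 0.001]
force: [0.6, 0.2, -3.8]
finger_gap: 0.765
gripper_force: 69.6
```

```bash
cat > m.py <<'E'
import numpy as np; from station import manip
from g import rep
T=[]
for i in range(8):
    s=manip.sense(); T.append(np.r_[s["ft_torque"],s["force"]]); manip.snapshot("side")
T=np.array(T); print("T,F mean",T.mean(0).round(4),"sd",T.std(0).round(4)); rep()
E
python3 m.py
```

```text
T,F mean [ 6.700e-03  3.600e-03 -9.500e-03  4.933e-01 -1.370e-02 -3.728e+00] sd [0.0186 0.0289 0.0417 0.2935 0.3427 0.3617]
t 7.75 p [0.4491 0.311  0.2012] yaw -6.21 Z [-0.003 -0.002 -1.   ] q [ 0.4   0.48  1.67 -0.    0.99  2.08] F [-0.59 -0.19 -3.36] T [-0.0029  0.0182  0.0481] gap 0.762 gf 69.6
```

Request:
{"op": "drive_tool", "data": {
  "plan": [
    [0, 0, 0, 5, 0, 0, -1],
    [0, 0, 0, 8, 0, 0, -1],
    [0, 0, 0, 8, 0, 0, -1],
    [0, 0, 0, 8, 0, 0, -1],
    [0, 0, 0, 8, 0, 0, -1],
    [0, 0, 0, 3, 0, 0, -1],
    [0, 0, 0, 0, 0, 0, -1],
    [0, 0, 0, 0, 0, 0, -1],
    [0, 0, 0, 0, 0, 0, -1],
    [0, 0, 0, 0, 0, 0, -1]
  ]
}}

```text
t: 8.75
tcp_pos: [0.4481, 0.3119, 0.2011]
tool_rot: [0.945, -0.05, 0.014, -0.324]
force: [-0.2, -0.1, -4.3]
finger_gap: 0.762
gripper_force: 70.0
```

```bash
python3 g.py
```

```text
t 8.75 p [0.4481 0.3119 0.2011] yaw -5.95 Z [ 0.059  0.61  -0.79 ] q [0.07 0.48 1.95 0.94 0.85 1.04] F [-0.22 -0.12 -4.34] T [-0.6679  0.1084  0.0164] gap 0.762 gf 70.0
```

Request:
{"op": "drive_tool", "data": {
  "plan": [
    [0, 0, 0, -5, 0, 0, -1],
    [0, 0, 0, -8, 0, 0, -1],
    [0, 0, 0, -8, 0, 0, -1],
    [0, 0, 0, -8, 0, 0, -1],
    [0, 0, 0, -8, 0, 0, -1],
    [0, 0, 0, -3, 0, 0, -1],
    [0, 0, 0, 0, 0, 0, -1],
    [0, 0, 0, 0, 0, 0, -1],
    [0, 0, 0, 0, 0, 0, -1],
    [0, 0, 0, 0, 0, 0, -1]
  ]
}}

```text
t: 9.75
tcp_pos: [0.4468, 0.3107, 0.1999]
tool_rot: [0.999, -0.052, -0.007, 0.004]
force: [0.2, -0.2, -4.6]
finger_gap: 0.763
gripper_force: 70.2
```

```bash
python3 m.py; python3 g.py .4487 .3107 .0235 -6.2
```

```text
T,F mean [ 3.3000e-03 -1.4800e-02  7.6000e-03 -9.6100e-02 -1.1200e-01 -4.1404e+00] sd [0.0209 0.0246 0.0274 0.243  0.4153 0.449 ]
t 10.15 p [0.4471 0.3113 0.2   ] yaw -5.93 Z [-0.013 -0.008 -1.   ] q [ 0.4   0.49  1.67 -0.    1.    2.08] F [ 0.77  0.1  -4.16] T [ 0.0244 -0.0673 -0.0052] gap 0.758 gf 70.2
t 10.15 p [0.4471 0.3113 0.2   ] yaw -5.93 Z [-0.013 -0.008 -1.   ] q [ 0.4   0.49  1.67 -0.    1.    2.08] F [ 0.77  0.1  -4.16] T [ 0.0244 -0.0673 -0.0052] gap 0.758 gf 70.2
shift now-axes [ 0.0038 -0.0011  0.1765] target-axes [0.0016 0.0005 0.1765] turn [0.53 0.7  0.27]
```

Left: tilt torque about x is 0.007 after left vs 0.003 after right, so nothing moved. It is sound. I'll set it back.

Request:
{"op": "drive_tool", "data": {
  "plan": [
    [0.0016, 0.0005, 0.02, 0.5, 0.7, 0.27, -1],
    [0, 0, 0.04, 0, 0, 0, -1],
    [0, 0, 0.04, 0, 0, 0, -1],
    [0, 0, 0.035, 0, 0, 0, -1],
    [0, 0, 0.02, 0, 0, 0, -1],
    [0, 0, 0.01, 0, 0, 0, -1],
    [0, 0, 0, 0, 0, 0, -1],
    [0, 0, 0, 0, 0, 0, -1]
  ]
}}

```text
t: 10.95
tcp_pos: [0.4492, 0.311, 0.0358]
tool_rot: [0.999, -0.054, 0.001, -0.0]
force: [1.0, 0.1, -3.7]
finger_gap: 0.764
gripper_force: 69.8
```

```bash
python3 g.py .4487 .3107 .022 -6.2
```

```text
t 10.95 p [0.4492 0.311  0.0358] yaw -6.17 Z [ 0.002  0.    -1.   ] q [ 0.4   0.75  1.77 -0.    0.61  2.08] F [ 0.98  0.09 -3.7 ] T [0.0025 0.0048 0.0018] gap 0.764 gf 69.8
shift now-axes [-0.0004  0.0003  0.0138] target-axes [-0.0004  0.0003  0.0138] turn [-0.02 -0.09  0.03]
```

Request:
{"op": "drive_tool", "data": {
  "plan": [
    [0, 0, 0.007, 0, 0, 0, -1],
    [0, 0, 0.0045, 0, 0, 0, -1],
    [0, 0, 0.0015, 0, 0, 0, -1],
    [0, 0, 0, 0, 0, 0, -1],
    [0, 0, 0, 0, 0, 0, -1]
  ]
}}

```text
t: 11.45
tcp_pos: [0.4484, 0.3107, 0.0222]
tool_rot: [0.999, -0.054, 0.0, 0.0]
force: [0.3, 0.1, -4.1]
finger_gap: 0.764
gripper_force: 70.2
```

```bash
python3 g.py .4487 .3107 .022 -6.2
```

```text
t 11.45 p [0.4484 0.3107 0.0222] yaw -6.18 Z [ 0. -0. -1.] q [ 0.4   0.78  1.78 -0.    0.59  2.08] F [ 0.29  0.06 -4.05] T [ 0.0132 -0.0343 -0.0281] gap 0.764 gf 70.2
shift now-axes [ 0.0003 -0.0001  0.0002] target-axes [ 0.0003 -0.0001  0.0002] turn [ 0.02 -0.02  0.02]
```

Request:
{"op": "drive_tool", "data": {
  "plan": [
    [0, 0, 0, 0, 0, 0, 1],
    [0, 0, 0, 0, 0, 0, 1],
    [0, 0, 0, 0, 0, 0, 1],
    [0, 0, 0, 0, 0, 0, 1],
    [0, 0, -0.015, 0, 0, 0, 1],
    [0, 0, -0.03, 0, 0, 0, 1],
    [0, 0, -0.045, 0, 0, 0, 1],
    [0, 0, -0.03, 0, 0, 0, 1]
  ]
}}

```text
t: 12.25
tcp_pos: [0.4489, 0.3109, 0.1443]
tool_rot: [0.999, -0.054, 0.001, -0.0]
force: [0.7, -0.2, 0.6]
finger_gap: 1.003
gripper_force: 0.0
```

Request:
{"op": "drive_tool", "data": {
  "plan": [
    [0, 0.025, 0, 0, 0, 0, 1],
    [-0.001, 0.045, 0, 0, 0, 0, 1],
    [-0.001, 0.045, 0, 0, 0, 0, 1],
    [-0.001, 0.045, 0, 0, 0, 0, 1],
    [-0.001, 0.045, 0, 0, 0, 0, 1],
    [-0.001, 0.045, 0, 0, 0, 0, 1],
    [-0.001, 0.037, 0, 0, 0, -8, 1],
    [0, 0, 0, 0, 0, -8, 1],
    [0, 0, 0, 0, 0, 0, 1],
    [0, 0, 0, 0, 0, 0, 1]
  ]
}}

```text
t: 13.25
tcp_pos: [0.4118, 0.0279, 0.1423]
tool_rot: [0.997, 0.081, 0.0, 0.0]
force: [0.0, 0.7, 0.6]
finger_gap: 0.998
gripper_force: 0.0
```

```bash
python3 g.py .411 .025 .022 9.9
python3 - <<'E'
from h import *
from station import manip
s=manip.snapshot("side"); cv2.imwrite("pics/side2.png",cv2.resize(s["image"][150:300,180:380,::-1],None,fx=4,fy=4,interpolation=2))
s=manip.snapshot("top"); P=cloud(s)
m=blob((P[...,2]>.03)&(P[...,2]<.055)&(P[...,1]>.2),(226,227)); r=cv2.minAreaRect((P[...,:2][m]*1000).astype(np.float32)); print(r,m.sum(),np.percentile(P[...,2][m],60))
E
```

```text
t 13.25 p [0.4118 0.0279 0.1423] yaw 9.25 Z [ 0.    -0.001 -1.   ] q [-0.2   0.44  2.05 -0.    0.65  1.21] F [0.02 0.69 0.65] T [0.002  0.0298 0.0106] gap 0.998 gf 0.0
shift now-axes [-0.0013  0.0027  0.1203] target-axes [-0.0013  0.0027  0.1203] turn [ 0.03 -0.01 -0.65]
((452.42352294921875, 310.5094909667969), (66.67054748535156, 70.0986557006836), 83.09439086914062) 790 0.04618964615044445
```

View pics/side2.png

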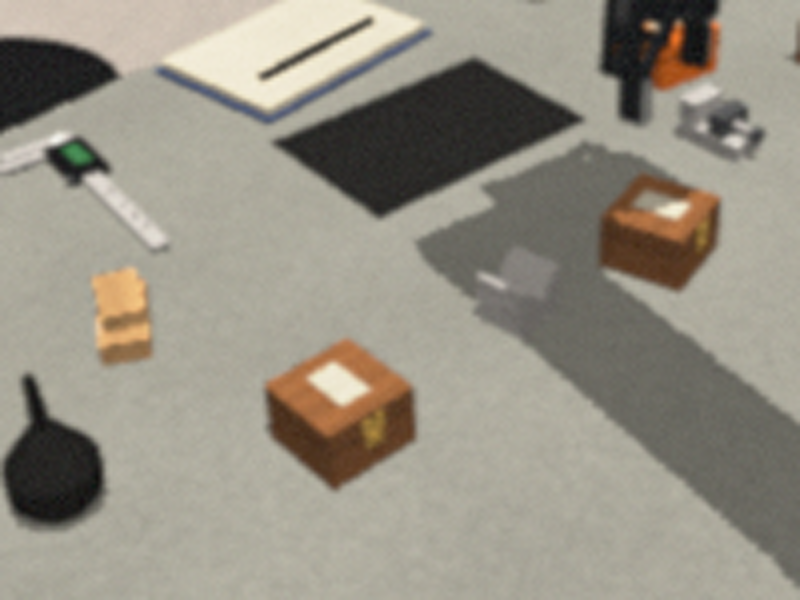

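The left case stands upright in its place (crop ~340,410). V-block, blower and wood blocks are undisturbed, and the gripper is over the middle case. I'll grasp it.

Request:
{"op": "drive_tool", "data": {
  "plan": [
    [-0.001, 0.0027, 0.03, 0, 0, -0.6, 1],
    [0, 0, 0.04, 0, 0, 0, 1],
    [0, 0, 0.03, 0, 0, 0, 1],
    [0, 0, 0.0135, 0, 0, 0, 1],
    [0, 0, 0.0065, 0, 0, 0, 1],
    [0, 0, 0, 0, 0, 0, 1],
    [0, 0, 0, 0, 0, 0, -1],
    [0, 0, 0, 0, 0, 0, -1],
    [0, 0, 0, 0, 0, 0, -1],
    [0, 0, 0, 0, 0, 0, -1]
  ]
}}

```text
t: 14.35
tcp_pos: [0.4117, 0.025, 0.0231]
tool_rot: [0.996, 0.087, 0.001, 0.001]
force: [0.1, 3.4, 6.9]
finger_gap: 0.766
gripper_force: 68.0
```

```bash
python3 g.py .411 .025 .022 9.9
```

```text
t 14.35 p [0.4117 0.025  0.0231] yaw 10.02 Z [ 0.002 -0.001 -1.   ] q [-0.21  0.73  2.12 -0.    0.3   1.19] F [0.11 3.43 6.85] T [ 0.3973 -0.0194  0.0329] gap 0.766 gf 68.0
shift now-axes [-0.0007 -0.0001  0.0011] target-axes [-0.0007 -0.0001  0.0011] turn [ 0.07 -0.1   0.12]
```

Request:
{"op": "drive_tool", "data": {
  "plan": [
    [0, 0, -0.015, 0, 0, 0, -1],
    [0, 0, -0.035, 0, 0, 0, -1],
    [0.01, 0, -0.045, 0, 0, 0, -1],
    [0.02, 0, -0.045, 0, 0, 0, -1],
    [0.01, 0, -0.03, 0, 0, 0, -1],
    [0, 0, -0.01, 0, 0, 0, -1],
    [0, 0, 0, 0, 0, 0, -1],
    [0, 0, 0, 0, 0, 0, -1]
  ]
}}

```text
t: 15.15
tcp_pos: [0.448, 0.0322, 0.2005]
tool_rot: [0.996, 0.087, -0.003, -0.0]
force: [-0.0, -0.8, -4.0]
finger_gap: 0.76
gripper_force: 69.5
```

```bash
python3 g.py .45 .032 .2 9.9
```

```text
t 15.15 p [0.448  0.0322 0.2005] yaw 10.0 Z [-0.005  0.    -1.   ] q [-0.18  0.37  1.9  -0.    0.87  1.22] F [-0.03 -0.81 -4.02] T [ 0.0043 -0.0172 -0.0293] gap 0.76 gf 69.5
shift now-axes [0.002  0.0006 0.0004] target-axes [0.002  0.0006 0.0005] turn [-0.07  0.3   0.1 ]
```

Request:
{"op": "drive_tool", "data": {
  "plan": [
    [0, 0, 0, -5, 0, 0, -1],
    [0, 0, 0, -8, 0, 0, -1],
    [0, 0, 0, -8, 0, 0, -1],
    [0, 0, 0, -8, 0, 0, -1],
    [0, 0, 0, -8, 0, 0, -1],
    [0, 0, 0, -3, 0, 0, -1],
    [0, 0, 0, 0, 0, 0, -1],
    [0, 0, 0, 0, 0, 0, -1],
    [0, 0, 0, 0, 0, 0, -1],
    [0, 0, 0, 0, 0, 0, -1]
  ]
}}

```text
t: 16.15
tcp_pos: [0.4506, 0.0313, 0.2022]
tool_rot: [0.936, 0.081, 0.03, 0.34]
force: [0.1, -0.5, -4.1]
finger_gap: 0.762
gripper_force: 69.8
```

```bash
python3 g.py
```

```text
t 16.15 p [0.4506 0.0313 0.2022] yaw 9.92 Z [ 0.111 -0.633 -0.767] q [ 0.23  0.5   1.92 -0.88  0.98  2.23] F [ 0.08 -0.47 -4.1 ] T [0.7081 0.1236 0.018 ] gap 0.762 gf 69.8
```

Request:
{"op": "drive_tool", "data": {
  "plan": [
    [0, 0, 0, 5, 0, 0, -1],
    [0, 0, 0, 8, 0, 0, -1],
    [0, 0, 0, 8, 0, 0, -1],
    [0, 0, 0, 8, 0, 0, -1],
    [0, 0, 0, 8, 0, 0, -1],
    [0, 0, 0, 3, 0, 0, -1],
    [0, 0, 0, 0, 0, 0, -1],
    [0, 0, 0, 0, 0, 0, -1],
    [0, 0, 0, 0, 0, 0, -1],
    [0, 0, 0, 0, 0, 0, -1]
  ]
}}

```text
t: 17.15
tcp_pos: [0.4501, 0.0327, 0.202]
tool_rot: [0.996, 0.088, -0.001, 0.001]
force: [0.1, 0.4, -4.5]
finger_gap: 0.762
gripper_force: 70.0
```

```bash
python3 m.py
```

```text
T,F mean [ 3.8000e-03  1.3100e-02 -2.4000e-03  8.6500e-02  4.1600e-02 -3.8239e+00] sd [0.0291 0.0184 0.03   0.2886 0.4034 0.3827]
t 17.55 p [0.4506 0.0321 0.2021] yaw 10.03 Z [-0.    -0.001 -1.   ] q [-0.18  0.37  1.9  -0.    0.88  1.22] F [-0.38 -0.1  -4.64] T [-0.0432 -0.0166 -0.014 ] gap 0.761 gf 70.0
```

Request:
{"op": "drive_tool", "data": {
  "plan": [
    [0, 0, 0, 5, 0, 0, -1],
    [0, 0, 0, 8, 0, 0, -1],
    [0, 0, 0, 8, 0, 0, -1],
    [0, 0, 0, 8, 0, 0, -1],
    [0, 0, 0, 8, 0, 0, -1],
    [0, 0, 0, 3, 0, 0, -1],
    [0, 0, 0, 0, 0, 0, -1],
    [0, 0, 0, 0, 0, 0, -1],
    [0, 0, 0, 0, 0, 0, -1],
    [0, 0, 0, 0, 0, 0, -1]
  ]
}}

```text
t: 18.55
tcp_pos: [0.4505, 0.0326, 0.2026]
tool_rot: [0.936, 0.083, -0.03, -0.339]
force: [0.3, 0.2, -3.6]
finger_gap: 0.761
gripper_force: 70.4
```

```bash
python3 g.py
```

```text
t 18.55 p [0.4505 0.0326 0.2026] yaw 10.1 Z [-0.112  0.631 -0.768] q [-0.52  0.54  1.83  0.54  1.3   0.59] F [ 0.33  0.24 -3.58] T [-0.715  -0.1151  0.0198] gap 0.761 gf 70.4
```

Request:
{"op": "drive_tool", "data": {
  "plan": [
    [0, 0, 0, -5, 0, 0, -1],
    [0, 0, 0, -8, 0, 0, -1],
    [0, 0, 0, -8, 0, 0, -1],
    [0, 0, 0, -8, 0, 0, -1],
    [0, 0, 0, -8, 0, 0, -1],
    [0, 0, 0, -3, 0, 0, -1],
    [0, 0, 0, 0, 0, 0, -1],
    [0, 0, 0, 0, 0, 0, -1],
    [0, 0, 0, 0, 0, 0, -1],
    [0, 0, 0, 0, 0, 0, -1]
  ]
}}

```text
t: 19.55
tcp_pos: [0.4507, 0.0313, 0.202]
tool_rot: [0.996, 0.087, -0.0, 0.0]
force: [-0.5, -0.8, -4.6]
finger_gap: 0.765
gripper_force: 70.3
```

```bash
python3 m.py; python3 g.py .4117 .025 .0231 10.02
```

```text
T,F mean [ 0.0047  0.0058  0.0129  0.0456 -0.2169 -4.0279] sd [0.0236 0.0204 0.0232 0.4953 0.4922 0.3917]
t 19.95 p [0.4506 0.0318 0.2021] yaw 9.99 Z [-0.    -0.001 -1.   ] q [-0.18  0.37  1.9  -0.    0.88  1.22] F [ 0.45  0.1  -4.95] T [ 0.0258  0.0263 -0.0092] gap 0.762 gf 70.3
t 19.95 p [0.4506 0.0318 0.2021] yaw 9.99 Z [-0.    -0.001 -1.   ] q [-0.18  0.37  1.9  -0.    0.88  1.22] F [ 0.45  0.1  -4.95] T [ 0.0258  0.0263 -0.0092] gap 0.762 gf 70.3
shift now-axes [-0.0394 -0.0002  0.179 ] target-axes [-3.95e-02 -1.00e-04  1.79e-01] turn [ 0.05  0.03 -0.03]
```

Middle: 0.004 vs 0.005, so it is sound. I'll set it back.

Request:
{"op": "drive_tool", "data": {
  "plan": [
    [-0.01, 0, 0.02, 0, 0, 0, -1],
    [-0.02, 0, 0.04, 0, 0, 0, -1],
    [-0.0095, 0, 0.04, 0, 0, 0, -1],
    [0, 0, 0.035, 0, 0, 0, -1],
    [0, 0, 0.02, 0, 0, 0, -1],
    [0, 0, 0.01, 0, 0, 0, -1],
    [0, 0, 0, 0, 0, 0, -1],
    [0, 0, 0, 0, 0, 0, -1]
  ]
}}

```text
t: 20.75
tcp_pos: [0.4125, 0.0248, 0.0376]
tool_rot: [0.996, 0.087, 0.001, 0.001]
force: [0.1, -0.6, -2.9]
finger_gap: 0.765
gripper_force: 70.3
```

```bash
python3 g.py .4117 .025 .0231 10.0
```

```text
t 20.75 p [0.4125 0.0248 0.0376] yaw 10.02 Z [ 0.001 -0.001 -1.   ] q [-0.21  0.69  2.11 -0.    0.34  1.19] F [ 0.11 -0.63 -2.95] T [ 0.0198  0.0788 -0.0138] gap 0.765 gf 70.3
shift now-axes [-0.0008 -0.0004  0.0145] target-axes [-0.0007 -0.0003  0.0145] turn [ 0.09 -0.06  0.02]
```

Request:
{"op": "drive_tool", "data": {
  "plan": [
    [-0.0007, 0, 0.007, 0, 0, 0, -1],
    [0, 0, 0.005, 0, 0, 0, -1],
    [0, 0, 0.002, 0, 0, 0, -1],
    [0, 0, 0, 0, 0, 0, -1],
    [0, 0, 0, 0, 0, 0, -1]
  ]
}}

```text
t: 21.25
tcp_pos: [0.4111, 0.0248, 0.0232]
tool_rot: [0.996, 0.087, -0.0, 0.001]
force: [-0.2, -0.1, -4.1]
finger_gap: 0.765
gripper_force: 70.9
```

```bash
python3 g.py .4117 .025 .0231 10
```

```text
t 21.25 p [0.4111 0.0248 0.0232] yaw 10.01 Z [ 0.    -0.001 -1.   ] q [-0.21  0.73  2.12 -0.    0.3   1.19] F [-0.18 -0.06 -4.13] T [0.01   0.0361 0.0318] gap 0.765 gf 70.9
shift now-axes [ 0.0007 -0.0001  0.0001] target-axes [ 0.0007 -0.0001  0.0001] turn [0.07 0.01 0.01]
```

Request:
{"op": "drive_tool", "data": {
  "plan": [
    [0, 0, 0, 0, 0, 0, 1],
    [0, 0, 0, 0, 0, 0, 1],
    [0, 0, 0, 0, 0, 0, 1],
    [0, 0, 0, 0, 0, 0, 1],
    [0, 0, -0.015, 0, 0, 0, 1],
    [0, 0, -0.03, 0, 0, 0, 1],
    [0, 0, -0.045, 0, 0, 0, 1],
    [0, 0, -0.03, 0, 0, 0, 1]
  ]
}}

```text
t: 22.05
tcp_pos: [0.411, 0.0249, 0.1451]
tool_rot: [0.996, 0.087, 0.0, 0.001]
force: [-0.3, 1.1, 0.8]
finger_gap: 1.0
gripper_force: 0.0
```

Request:
{"op": "drive_tool", "data": {
  "plan": [
    [-0.001, 0.025, 0, 0, 0, 0, 1],
    [-0.002, 0.045, 0, 0, 0, 0, 1],
    [-0.002, 0.045, 0, 0, 0, 0, 1],
    [-0.002, 0.045, 0, 0, 0, 0, 1],
    [-0.002, 0.045, 0, 0, 0, 0, 1],
    [-0.002, 0.045, 0, 0, 0, 0, 1],
    [-0.002, 0.045, 0, 0, 0, 0, 1],
    [-0.002, 0.0375, 0, 0, 0, 0, 1],
    [-0.001, 0.017, 0, 0, 0, 8.35, 1],
    [0, 0, 0, 0, 0, 8.35, 1]
  ]
}}

```text
t: 23.05
tcp_pos: [0.4564, -0.3256, 0.1435]
tool_rot: [0.998, -0.063, 0.001, 0.002]
force: [-0.5, 0.7, -0.6]
finger_gap: 1.003
gripper_force: 0.0
```

Request:
{"op": "drive_tool", "data": {
  "plan": [
    [0, 0, 0, 0, 0, 0, 1],
    [0, 0, 0, 0, 0, 0, 1]
  ]
}}

```text
t: 23.25
tcp_pos: [0.4555, -0.3214, 0.1433]
tool_rot: [0.998, -0.057, -0.0, 0.0]
force: [-0.2, 0.7, 0.9]
finger_gap: 0.999
gripper_force: 0.0
```

```bash
python3 g.py .456 -.322 .022 -6.7
python3 - <<'E'
from h import *
from station import manip
s=manip.snapshot("top"); P=cloud(s); cv2.imwrite("pics/top3.png",cv2.resize(s["image"][130:290,200:520,::-1],None,fx=2.5,fy=2.5,interpolation=2))
for c,lo,hi in(((226,227),.2,.4),((342,239),-.03,.09)):
    m=blob((P[...,2]>.03)&(P[...,2]<.055)&(P[...,1]>lo)&(P[...,1]<hi),c); r=cv2.minAreaRect((P[...,:2][m]*1000).astype(np.float32)); print(r,m.sum(),np.percentile(P[...,2][m],60))
E
```

```text
t 23.25 p [ 0.4555 -0.3214  0.1433] yaw -6.51 Z [-0.001 -0.    -1.   ] q [-0.81  0.58  1.7  -0.    0.87  0.87] F [-0.18  0.74  0.94] T [-0.0014 -0.0114  0.0422] gap 0.999 gf 0.0
shift now-axes [0.0007 0.0005 0.1213] target-axes [0.0005 0.0006 0.1213] turn [0.01 0.06 0.19]
((452.39288330078125, 310.691650390625), (66.43582916259766, 70.07350158691406), 84.05535888671875) 784 0.04613912193093941
((413.33209228515625, 26.165267944335938), (69.86219787597656, 66.08321380615234), 10.391744613647461) 758 0.04597450234686484
```

View pics/top3.png

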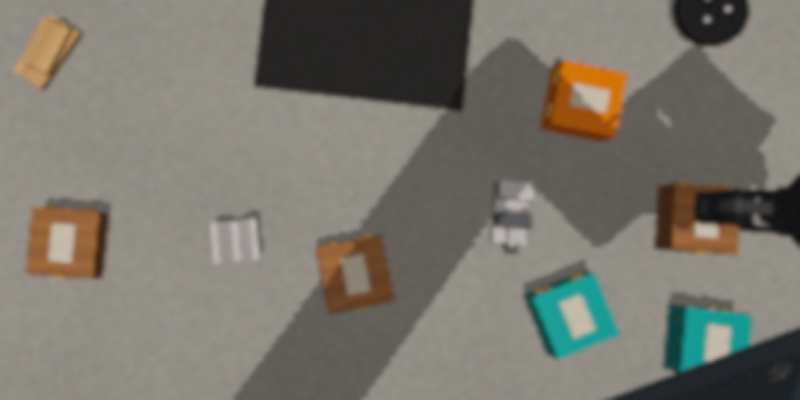

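Left and middle are back at their measured poses (crop (65,242) and (356,273)), all bystanders and look-alikes are untouched, and the gripper is over the brown right case (700,218). I'll grasp it.

Request:
{"op": "drive_tool", "data": {
  "plan": [
    [0.0005, 0.0006, 0.03, 0, 0, 0.19, 1],
    [0, 0, 0.04, 0, 0, 0, 1],
    [0, 0, 0.03, 0, 0, 0, 1],
    [0, 0, 0.0145, 0, 0, 0, 1],
    [0, 0, 0.0065, 0, 0, 0, 1],
    [0, 0, 0, 0, 0, 0, 1],
    [0, 0, 0, 0, 0, 0, -1],
    [0, 0, 0, 0, 0, 0, -1],
    [0, 0, 0, 0, 0, 0, -1],
    [0, 0, 0, 0, 0, 0, -1]
  ]
}}

```text
t: 24.3
tcp_pos: [0.4573, -0.3237, 0.0241]
tool_rot: [0.998, -0.06, 0.001, 0.002]
force: [0.2, 0.4, 5.6]
finger_gap: 0.764
gripper_force: 68.4
```

```bash
python3 g.py .456 -.322 .022 -6.7
```

```text
t 24.3 p [ 0.4573 -0.3237  0.0241] yaw -6.86 Z [ 0.002 -0.003 -1.   ] q [-0.81  0.78  1.74 -0.    0.62  0.88] F [0.19 0.36 5.6 ] T [ 0.1395 -0.035   0.101 ] gap 0.764 gf 68.4
shift now-axes [-0.0015 -0.0015  0.0021] target-axes [-0.0015 -0.0015  0.0021] turn [ 0.18 -0.14 -0.16]
```

Request:
{"op": "drive_tool", "data": {
  "plan": [
    [0, 0, -0.015, 0, 0, 0, -1],
    [0, 0, -0.035, 0, 0, 0, -1],
    [0, 0, -0.045, 0, 0, 0, -1],
    [0, 0, -0.045, 0, 0, 0, -1],
    [0, 0, -0.03, 0, 0, 0, -1],
    [0, 0, -0.01, 0, 0, 0, -1],
    [0, 0, 0, 0, 0, 0, -1],
    [0, 0, 0, 0, 0, 0, -1]
  ]
}}

```text
t: 25.1
tcp_pos: [0.4553, -0.3216, 0.2011]
tool_rot: [0.998, -0.06, -0.001, -0.001]
force: [-0.1, -1.1, -3.7]
finger_gap: 0.768
gripper_force: 68.9
```

```bash
python3 g.py .456 -.322 .2 -6.7
```

```text
t 25.1 p [ 0.4553 -0.3216  0.2011] yaw -6.88 Z [-0.003  0.001 -1.   ] q [-0.81  0.5   1.65 -0.    1.    0.88] F [-0.12 -1.15 -3.7 ] T [-0.0194 -0.0718  0.0018] gap 0.768 gf 68.9
shift now-axes [0.0007 0.0004 0.0011] target-axes [0.0007 0.0004 0.0011] turn [-0.07  0.16 -0.18]
```

Request:
{"op": "drive_tool", "data": {
  "plan": [
    [0, 0, 0, -5, 0, 0, -1],
    [0, 0, 0, -8, 0, 0, -1],
    [0, 0, 0, -8, 0, 0, -1],
    [0, 0, 0, -8, 0, 0, -1],
    [0, 0, 0, -8, 0, 0, -1],
    [0, 0, 0, -3, 0, 0, -1],
    [0, 0, 0, 0, 0, 0, -1],
    [0, 0, 0, 0, 0, 0, -1],
    [0, 0, 0, 0, 0, 0, -1],
    [0, 0, 0, 0, 0, 0, -1]
  ]
}}

```text
t: 26.1
tcp_pos: [0.4548, -0.3237, 0.2019]
tool_rot: [0.945, -0.059, -0.023, 0.322]
force: [-0.4, 0.4, -4.9]
finger_gap: 0.755
gripper_force: 69.9
```

```bash
python3 g.py
```

```text
t 26.1 p [ 0.4548 -0.3237  0.2019] yaw -7.19 Z [-0.08  -0.606 -0.792] q [-0.53  0.52  1.84 -0.96  0.75  1.88] F [-0.39  0.43 -4.89] T [ 0.6314 -0.1132  0.0449] gap 0.755 gf 69.9
```

Request:
{"op": "drive_tool", "data": {
  "plan": [
    [0, 0, 0, 5, 0, 0, -1],
    [0, 0, 0, 7, 0, 0, -1],
    [0, 0, 0, 7, 0, 0, -1],
    [0, 0, 0, 7, 0, 0, -1],
    [0, 0, 0, 7, 0, 0, -1],
    [0, 0, 0, 4.5, 0, 0, -1],
    [0, 0, 0, 0, 0, 0, -1],
    [0, 0, 0, 0, 0, 0, -1],
    [0, 0, 0, 0, 0, 0, -1],
    [0, 0, 0, 0, 0, 0, -1]
  ]
}}

```text
t: 27.1
tcp_pos: [0.4546, -0.3218, 0.2017]
tool_rot: [0.998, -0.061, -0.004, 0.004]
force: [0.0, 0.2, -3.8]
finger_gap: 0.766
gripper_force: 69.7
```

```bash
python3 m.py
```

```text
T,F mean [-3.3600e-02 -9.6000e-03  1.0000e-04 -2.0780e-01 -3.1540e-01 -4.0044e+00] sd [0.0503 0.0205 0.0207 0.4595 0.5807 0.2817]
t 27.5 p [ 0.4548 -0.3228  0.2018] yaw -7.11 Z [-0.007 -0.007 -1.   ] q [-0.81  0.49  1.65 -0.01  1.    0.89] F [-0.29 -0.31 -3.38] T [-0.0361  0.0334  0.0211] gap 0.765 gf 69.7
```

Request:
{"op": "drive_tool", "data": {
  "plan": [
    [0, 0, 0, 5, 0, 0, -1],
    [0, 0, 0, 7, 0, 0, -1],
    [0, 0, 0, 7, 0, 0, -1],
    [0, 0, 0, 7, 0, 0, -1],
    [0, 0, 0, 7, 0, 0, -1],
    [0, 0, 0, 6, 0, 0, -1],
    [0, 0, 0, 0, 0, 0, -1],
    [0, 0, 0, 0, 0, 0, -1],
    [0, 0, 0, 0, 0, 0, -1],
    [0, 0, 0, 0, 0, 0, -1]
  ]
}}

```text
t: 28.5
tcp_pos: [0.455, -0.3222, 0.2026]
tool_rot: [0.942, -0.059, 0.018, -0.329]
force: [0.6, -0.0, -3.2]
finger_gap: 0.763
gripper_force: 72.2
```

```bash
python3 g.py
```

```text
t 28.5 p [ 0.455  -0.3222  0.2026] yaw -7.05 Z [ 0.072  0.617 -0.783] q [-1.02  0.69  1.43  0.39  1.58  0.56] F [ 0.63 -0.03 -3.2 ] T [-0.628   0.0722 -0.0497] gap 0.763 gf 72.2
```

Request:
{"op": "drive_tool", "data": {
  "plan": [
    [0, 0, 0, -5, 0, 0, -1],
    [0, 0, 0, -7, 0, 0, -1],
    [0, 0, 0, -7, 0, 0, -1],
    [0, 0, 0, -7, 0, 0, -1],
    [0, 0, 0, -7, 0, 0, -1],
    [0, 0, 0, -6, 0, 0, -1],
    [0, 0, 0, 0, 0, 0, -1],
    [0, 0, 0, 0, 0, 0, -1],
    [0, 0, 0, 0, 0, 0, -1],
    [0, 0, 0, 0, 0, 0, -1]
  ]
}}

```text
t: 29.5
tcp_pos: [0.4547, -0.324, 0.2017]
tool_rot: [0.998, -0.063, -0.003, 0.003]
force: [0.8, -0.6, -3.5]
finger_gap: 0.76
gripper_force: 72.3
```

```bash
python3 m.py; python3 g.py .456 -.322 .0233 -6.88
```

```text
T,F mean [ 0.0384  0.0078 -0.0152  0.034  -0.1604 -3.69  ] sd [0.0324 0.0187 0.0205 0.5721 0.6448 0.3772]
t 29.9 p [ 0.4546 -0.3231  0.2017] yaw -7.16 Z [-0.007 -0.007 -1.   ] q [-0.81  0.49  1.65 -0.01  1.    0.89] F [-0.68  0.03 -3.85] T [-0.0165 -0.0451 -0.0427] gap 0.764 gf 72.3
t 29.9 p [ 0.4546 -0.3231  0.2017] yaw -7.16 Z [-0.007 -0.007 -1.   ] q [-0.81  0.49  1.65 -0.01  1.    0.89] F [-0.68  0.03 -3.85] T [-0.0165 -0.0451 -0.0427] gap 0.764 gf 72.3
shift now-axes [ 0.0024 -0.0027  0.1784] target-axes [ 0.0012 -0.0013  0.1784] turn [ 0.44  0.36 -0.27]
```

Right: −0.034 after left vs +0.038 after right, a difference of 0.072 N m, so this case rattles. I'll set it back, then pick it up again for the hand-over.

Request:
{"op": "drive_tool", "data": {
  "plan": [
    [0.0012, -0.0013, 0.02, 0.44, 0.36, -0.27, -1],
    [0, 0, 0.04, 0, 0, 0, -1],
    [0, 0, 0.04, 0, 0, 0, -1],
    [0, 0, 0.035, 0, 0, 0, -1],
    [0, 0, 0.02, 0, 0, 0, -1],
    [0, 0, 0.01, 0, 0, 0, -1],
    [0, 0, 0, 0, 0, 0, -1],
    [0, 0, 0, 0, 0, 0, -1]
  ]
}}

```text
t: 30.7
tcp_pos: [0.4566, -0.3227, 0.0376]
tool_rot: [0.998, -0.06, 0.001, 0.001]
force: [1.1, -0.1, -2.7]
finger_gap: 0.761
gripper_force: 71.9
```

```bash
python3 g.py .456 -.3225 .0233 -6.88
```

```text
t 30.7 p [ 0.4566 -0.3227  0.0376] yaw -6.86 Z [ 0.001 -0.002 -1.   ] q [-0.81  0.76  1.74 -0.    0.64  0.88] F [ 1.09 -0.1  -2.74] T [ 0.0166  0.0127 -0.0078] gap 0.761 gf 71.9
shift now-axes [-0.0006 -0.0001  0.0143] target-axes [-0.0006 -0.0001  0.0143] turn [ 0.08 -0.09  0.02]
```

Request:
{"op": "drive_tool", "data": {
  "plan": [
    [-0.0006, 0, 0.007, 0, 0, 0, -1],
    [0, 0, 0.005, 0, 0, 0, -1],
    [0, 0, 0.002, 0, 0, 0, -1],
    [0, 0, 0, 0, 0, 0, -1],
    [0, 0, 0, 0, 0, 0, -1],
    [0, 0, 0, 0, 0, 0, 1],
    [0, 0, 0, 0, 0, 0, 1],
    [0, 0, 0, 0, 0, 0, 1],
    [0, 0, 0, 0, 0, 0, 1],
    [0, 0, 0, 0, 0, 0, 1]
  ]
}}

```text
t: 31.7
tcp_pos: [0.4553, -0.322, 0.0227]
tool_rot: [0.998, -0.06, 0.0, 0.0]
force: [-0.3, 0.2, 0.5]
finger_gap: 1.001
gripper_force: 0.0
```

Request:
{"op": "drive_tool", "data": {
  "plan": [
    [0, 0, 0, 0, 0, 0, 1],
    [0, 0, 0, 0, 0, 0, 1],
    [0, 0, 0, 0, 0, 0, 1]
  ]
}}

```text
t: 32.0
tcp_pos: [0.4553, -0.3219, 0.0227]
tool_rot: [0.998, -0.06, 0.0, 0.0]
force: [-0.0, -0.4, -0.8]
finger_gap: 1.002
gripper_force: 0.0
```

```bash
python3 g.py .456 -.3225 .022 -6.88
```

```text
t 32.0 p [ 0.4553 -0.3219  0.0227] yaw -6.86 Z [ 0. -0. -1.] q [-0.82  0.78  1.75 -0.    0.61  0.87] F [-0.03 -0.39 -0.78] T [-0.0217  0.0149  0.0445] gap 1.002 gf 0.0
shift now-axes [0.0007 0.0005 0.0007] target-axes [0.0007 0.0005 0.0007] turn [ 0.01 -0.    0.02]
```

Request:
{"op": "drive_tool", "data": {
  "plan": [
    [0, 0, 0, 0, 0, 0, -1],
    [0, 0, 0, 0, 0, 0, -1],
    [0, 0, 0, 0, 0, 0, -1],
    [0, 0, 0, 0, 0, 0, -1],
    [0, 0, -0.015, 0, 0, 0, -1],
    [0, 0, -0.035, 0, 0, 0, -1],
    [0, 0, -0.045, 0, 0, 0, -1],
    [0, 0, -0.04, 0, 0, 0, -1],
    [0, 0, -0.015, 0, 0, 0, -1],
    [0, 0, 0, 0, 0, 0, -1]
  ]
}}

```text
t: 33.0
tcp_pos: [0.4563, -0.3227, 0.1759]
tool_rot: [0.998, -0.06, 0.002, 0.002]
force: [-0.0, 0.1, -4.6]
finger_gap: 0.762
gripper_force: 70.4
```

```bash
python3 g.py .667 .003 .175 -8.2
python3 - <<'E'
from h import *
s=dict(np.load("pics/top0.npz")); im=s["image"]
m=blob(im.max(2)<40,(346,142)); C=max(cv2.findContours(m.astype(np.uint8),0,1)[0],key=cv2.contourArea)[:,0]
print(cv2.minAreaRect((ray(s,C,.003)*1000).astype(np.float32)),ray(s,cv2.boxPoints(cv2.minAreaRect(C)),.003))
m=cv2.erode((im.max(2)<60).astype(np.uint8),np.ones((3,3))); m=blob(m,(346,142)); m=cv2.dilate(m.astype(np.uint8),np.ones((3,3)))
C=max(cv2.findContours(m,0,1)[0],key=cv2.contourArea)[:,0]; print(cv2.minAreaRect((ray(s,C,.003)*1000).astype(np.float32)))
E
```

```text
t 33.0 p [ 0.4563 -0.3227  0.1759] yaw -6.85 Z [ 0.004 -0.005 -1.   ] q [-0.82  0.53  1.67 -0.    0.93  0.87] F [-0.02  0.11 -4.56] T [-0.043  -0.0396  0.0103] gap 0.762 gf 70.4
shift now-axes [ 1.704e-01 -3.485e-01  3.000e-04] target-axes [ 0.1621 -0.3524  0.0009] turn [ 0.23 -0.27  1.35]
((667.2647094726562, 3.3634109497070312), (210.0641326904297, 140.6618194580078), 81.75932312011719) [[ 0.61276215  0.11720934]
 [ 0.75195052  0.0975743 ]
 [ 0.7215528  -0.11251014]
 [ 0.58250331 -0.0902674 ]]
((667.008544921875, 3.1666793823242188), (213.9046630859375, 144.5113067626953), 81.75834655761719)
```

Request:
{"op": "drive_tool", "data": {
  "plan": [
    [0.004, -0.0085, 0, 0, 0, 0, -1],
    [0.011, -0.022, 0, 0, 0, 0, -1],
    [0.016, -0.033, 0, 0, 0, 0, -1],
    [0.018, -0.037, 0, 0, 0, 0, -1],
    [0.018, -0.037, 0, 0, 0, 0, -1],
    [0.018, -0.037, 0, 0, 0, 0, -1],
    [0.018, -0.037, 0, 0, 0, 0, -1],
    [0.018, -0.037, 0, 0, 0, 0, -1],
    [0.018, -0.037, 0, 0, 0, 0, -1],
    [0.016, -0.033, 0, 0, 0, 0, -1]
  ]
}}

```text
t: 34.0
tcp_pos: [0.6463, -0.021, 0.1697]
tool_rot: [0.998, -0.059, -0.003, -0.001]
force: [1.1, -0.1, -4.3]
finger_gap: 0.769
gripper_force: 70.4
```

Request:
{"op": "drive_tool", "data": {
  "plan": [
    [0.011, -0.022, 0, 0, 0, 0, -1],
    [0.003, -0.006, 0, 0, 0, 0, -1],
    [0, 0, 0, 0, 0, 0, -1],
    [0, 0, 0, 0, 0, 0, -1],
    [0, 0, 0, 0, 0, 0, -1],
    [0, 0, 0, 0, 0, 0, -1]
  ]
}}

```text
t: 34.6
tcp_pos: [0.6639, 0.0007, 0.1726]
tool_rot: [0.998, -0.061, -0.0, 0.0]
force: [-1.0, -0.5, -2.9]
finger_gap: 0.768
gripper_force: 70.4
```

```bash
python3 g.py .667 .003 .176 -8
```

```text
t 34.6 p [0.6639 0.0007 0.1726] yaw -6.96 Z [-0.001 -0.    -1.   ] q [-0.17  0.66  1.39 -0.    1.09  1.53] F [-0.95 -0.46 -2.93] T [-0.0233 -0.076  -0.015 ] gap 0.768 gf 70.4
shift now-axes [ 0.0028 -0.0026 -0.0035] target-axes [ 0.0028 -0.0027 -0.0034] turn [0.03 0.04 1.04]
```

Request:
{"op": "drive_tool", "data": {
  "plan": [
    [0.0028, -0.0026, -0.0035, 0, 0, 0, -1],
    [0, 0, 0, 0, 0, 0, -1],
    [0, 0, 0, 0, 0, 0, -1],
    [0, 0, 0, 0, 0, 0, -1],
    [0, 0, 0, 0, 0, 0, -1],
    [0, 0, 0, 0, 0, 0, -1],
    [0, 0, 0, 0, 0, 0, -1],
    [0, 0, 0, 0, 0, 0, -1]
  ]
}}

```text
t: 35.4
tcp_pos: [0.6676, 0.0042, 0.1762]
tool_rot: [0.998, -0.06, 0.0, 0.0]
force: [-0.0, 0.1, -4.0]
finger_gap: 0.764
gripper_force: 70.4
```

```bash
python3 g.py .667 .003 .176 -8; python3 - <<'E'
from h import *
from station import manip
s=manip.snapshot("side"); cv2.imwrite("pics/side4.png",cv2.resize(s["image"][90:310,150:450,::-1],None,fx=2.6,fy=2.6,interpolation=2))
E
```

```text
t 35.4 p [0.6676 0.0042 0.1762] yaw -6.86 Z [-0. -0. -1.] q [-0.16  0.66  1.38 -0.    1.1   1.53] F [-0.02  0.05 -4.03] T [-0.0148  0.0162  0.0044] gap 0.764 gf 70.4
shift now-axes [-0.0004  0.0013  0.0002] target-axes [-0.0004  0.0013  0.0002] turn [ 0.02 -0.    1.14]
```

View pics/side4.png

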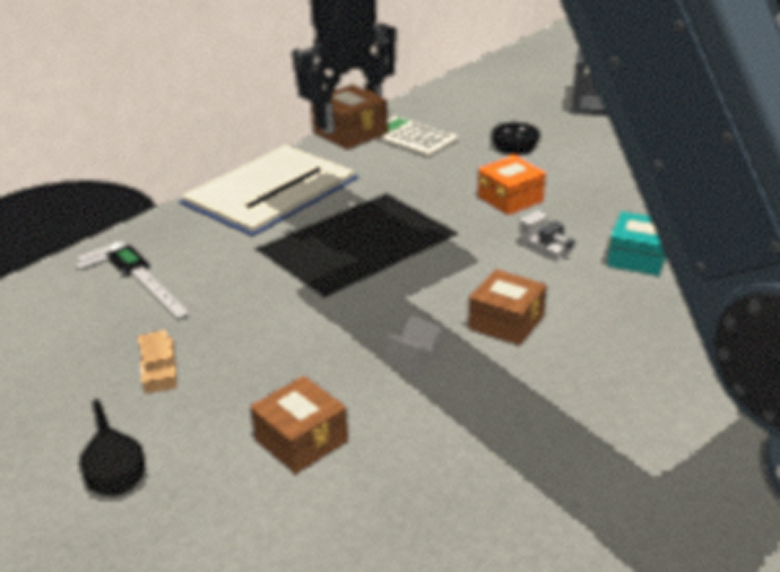

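The case is held level above the mat (crop ~350,115). The left (300,425) and middle (507,305) cases stand in their places, and the bystanders in view are undisturbed.

```bash
python3 -c "
from station import manip; print(manip.sign_off())"
```

```text
the job is handed in; nothing more can be done
None
```

The right case rattled (balance shift about 0.07 N m, against almost none in the other two) and is held level about 15 cm above the mat's middle; left and middle are back in their places, and the job was handed in at about 35 s.

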